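# Mark the honey order with the red clip

### The arm

A 7-joint arm with a two-finger parallel gripper is mounted at the origin on the work surface. World frame = base frame: x ahead of the robot, y to its left, z up, the work surface at z = 0. Lengths are in m, angles in rad, forces in N, time in s.
With the tool pointing down it reaches from about 0.425 to 0.95 m from the base axis. Payload 16.7 kg.
Tool frame: the origin (TCP) lies midway between the tips of the shut fingers; the grasp point (between the pads) lies behind it (manip.pinch_z is the z of the grasp point in the tool frame, in m); z points along the fingers, y is the line along which they close (so a half turn about z gives the same grasp; the last joint's range is limited). The gripper opens to 94 mm and grips with 3 to 60 N. Pads are 16 mm wide; open, the fingers measure 119 mm over their backs; the gripper's body (75 mm by 177 mm) begins 78 mm behind the grasp point.
Start: joints at [0.989, 0.426, 0.074, 1.606, -0.034, 1.111, -0.067], TCP at [0.283, -0.613, 0.205] pointing down, gripper open.
Joint ranges: [-2.85, 2.85], [-0.5, 2.14], [-1.23, 1.37], [0.21, 2.46], [-1.02, 4.16], [0.16, 2.05], [-2.73, 2.73]. Speed limits (rad/s): [1.89, 1.89, 2.39, 2.39, 3.01, 3.01, 3.01].

### API

Orientations are given as a unit quaternion [x, y, z, w].
In Python, from rig import manip, inverse_kinematics, state, camera, camera_info, workorder, spotter gives the robot as it stands. Calls block until the motion is done:
- manip.move_ptp(position, orientation): joint-space move of the TCP to a pose.
- manip.movel(position, attitude=None, velocity=0.15, f_stop=None): straight line of the TCP; attitude=None keeps the orientation; velocity is the mean speed in m/s. With f_stop (N) it stops when the force on the tool has changed by that much, and returns True; else False.
- manip.goto_joints(angles): joint-space move.
- manip.ungrasp() and manip.clamp(squeeze=None): open the fingers fully, or close them until they stop; squeeze is the grip in N (None keeps the last).
- manip.hold(seconds).
- inverse_kinematics(position, orientation): joint angles nearest the present ones, or None.
- state(): the state.
- camera(name): name is "side" or "top"; returns (picture, depth): 384x512x3 uint8, red, green, blue; 384x512 float32, m along the optical axis (not along the pixel's ray), 0 where there is no reading.
- camera_info(name): a dict with "camera_matrix" (3x3 intrinsics, pixels), "R" (3x3) and "t" (3): a world point X has camera coordinates R X + t. Camera axes: x right, y down, z forward; pixel columns grow to the right and rows downward; lengths in m; the calibration is good to about 2 mm. A picture is of the moment at which its call begins. camera_info takes no time and is no camera call.
A pose or a line that the arm cannot do raises manip.IKError and nothing moves.
- workorder.close_job(): hands the job in; it is judged then, once.
Trained networks look in the newest picture that a camera, given by its name, has taken for a name from the list of things; names that differ only in an ending like _2 or _b are one class to them, and where a whole thing is asked for, a point or a joint stands for the part that bears it (a point fixed in the world has none). Each returns a list of dicts, best first, with "confidence" (0 to 1); they miss things now and then, are a little off and sometimes report something else, mostly with a low value. They report only what shows in the picture. A call takes as long as a camera call. They do not tell look-alikes from the thing itself.
- spotter.boxes_of(label, camera): "point" ([x, y, z] in m, in world coordinates, good to about 4 mm: the middle of the surface that is visible of it).
The state is a dict: "t": time; "joint_pos": joint angles; "dq": joint speeds; "tau": joint torques, N m; "ee_pos": TCP position; "tool_rot": TCP orientation; "wrist_force": force on the tool from outside, world axes, zero at the start; "moment": the same for the moment, N m; "opening": finger opening in m; "grasp_force": force on a finger pad.
Only numpy, scipy, OpenCV 4.12 (cv2) and the standard library are available. Lean on these libraries where they do the work, as an engineer would, in place of code of your own. Each camera call takes 0.05 s, during which the arm holds its last target. There are 200 camera calls.

### The job

The honey order is complete: take the red spring clip, open it by pinching its handles, and clip it over the near wall (the one facing the robot) of the open carton that holds the honey jar, around the middle of that wall. Push it well down over the edge so that it stands upright and bites the wall, then let go. Leave the blue and yellow clips where they are.

Things in the scene. Friction and masses are not known exactly. Their poses are not given: they have to be found in the camera images.
- clip_red: red sprung clip, 60 g, 94 mm tall, 30 wide (y), stands on closed noses. Origin: underside centre; z up, y along hinge pin (45 mm up), two-way alike in x. Flat handles from 53 to 94 mm up flare in x, outside 33 to 63 mm. Pinched along x (about 12 N) to a firm stop 26 mm outside, they are upright (57 to 100 mm up) and jaws gape 24 mm; let go, it bites with 6 N. Throat below pin 40 mm deep
- clip_blue: blue clip, same shape, size and frame as the red one, standing on the table; to be left alone
- clip_yellow: yellow clip, same shape, size and frame as the red one, standing on the table; to be left alone
- carton_honey: fixed open carton, 180 (x) x 200 (y) x 75 (z) mm, 6 mm walls, holding an amber honey jar (66 mm wide, 92 mm to its top over the carton's underside, 60 mm clear of near wall). A like carton holds a green box. Origin: underside centre, z up. Near wall (robot's side, white label outside): along y, its mid-plane at x = -87 mm, top edge 75 mm up
Things that resemble listed ones, but are neither listed nor needed, are in the scene too. Of the things that look like the clip_red, the largest one is meant.

How it is judged:
At the end, for the whole second after the job is handed in: The red clip straddles the near wall of the carton with the honey jar: its middle within 12 mm of the wall's mid-plane and 45 mm of the wall's middle, its noses at least 17 mm below the top edge, within 15 degrees of upright and 17 degrees of square to the wall, biting the wall, at rest (x of clip_red in the frame of carton_honey between -0.099 and -0.075 m and y of clip_red in the frame of carton_honey between -0.045 and 0.045 m and z of clip_red in the frame of carton_honey between 0.03 and 0.058 m and angle between clip_red's own z axis and vertical below 0.26 rad and angle between the x axis of clip_red and the x axis of carton_honey, either way round below 0.3 rad and contact force between clip_red and carton_honey above 0.3 N and linear speed of clip_red below 0.02 m/s); the robot touches nothing.
It fails at once if the blue clip is shifted by more than 30 mm (distance of clip_blue from where it was at the start of the episode above 0.03 m).
It fails at once if the yellow clip is shifted by more than 30 mm (distance of clip_yellow from where it was at the start of the episode above 0.03 m).
It also fails if it takes over 40 s, if anything falls off the work surface, if the arm or the gripper's body presses on something with over 40 N, if the wrist force passes 120 N, or if a joint passes its speed limit or range.

## Working session

There is one attempt and no reset: what is moved stays moved. The work goes in short steps, each a Python script; the robot and the scene stay as the last script left them, time stands still between calls to the robot, and variables do not carry over. Pictures are saved under pics/ and viewed, at most 10 in all, crops included, and the job is handed in when it is done.

```bash
mkdir -p pics; python3 - <<'E'
from rig import manip, state, camera, camera_info, spotter
import cv2,numpy as np
for n in("top","side"):
    p,d=camera(n); cv2.imwrite(f"pics/{n}0.png",cv2.cvtColor(p,cv2.COLOR_RGB2BGR)); np.savez(f"{n}0.npz",p=p,d=d)
    i=camera_info(n); print(n,np.round(i["camera_matrix"],1).tolist(),np.round(-i["R"].T@i["t"],3),np.round(i["R"],2).tolist())
    for l in("clip_red","carton_honey"):
        print(l,[(np.round(b["point"],3).tolist(),round(b["confidence"],2)) for b in spotter.boxes_of(l,n)])
print(manip.pinch_z,state()["t"],state()["tool_rot"])
E
```

```text
top [[381.5, 0.0, 259.2], [0.0, 381.5, 193.8], [0.0, 0.0, 1.0]] [ 0.452 -0.032  0.814] [[0.01, -1.0, 0.01], [-0.99, -0.01, -0.14], [0.14, -0.01, -0.99]]
clip_red [([0.452, -0.189, 0.064], 0.69), ([0.49, -0.112, 0.046], 0.62), ([0.426, -0.284, 0.046], 0.6)]
carton_honey [([0.714, 0.173, 0.007], 0.87)]
side [[413.3, 0.0, 252.2], [0.0, 413.3, 193.8], [0.0, 0.0, 1.0]] [ 0.499 -0.854  0.623] [[1.0, -0.07, 0.02], [-0.03, -0.57, -0.82], [0.07, 0.82, -0.57]]
clip_red [([0.428, -0.277, 0.042], 0.77), ([0.433, -0.014, 0.05], 0.59), ([0.491, -0.118, 0.04], 0.55)]
carton_honey [([0.703, 0.086, 0.042], 0.73)]
-0.0188 0.3 [ 9.76691037e-01  2.14649851e-01 -7.05741729e-05 -2.33334587e-04]
```

View pics/top0.png

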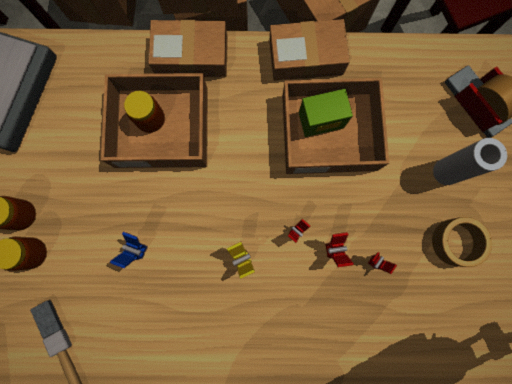

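View pics/side0.png

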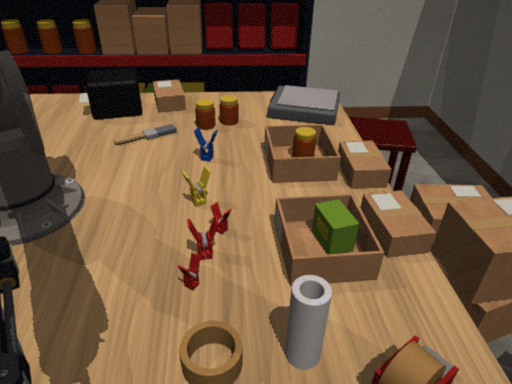

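The top view shows three red clips; the largest is at px (338,250), with its handles spread along the image rows (about world x). The honey carton, with the yellow-lidded amber jar, is at px (155,120). Next I'll measure both from the depth images.

```bash
cat > h.py <<'E'
import numpy as np,cv2
from rig import camera_info
def cloud(n,d):
    i=camera_info(n);K=i["camera_matrix"];v,u=np.indices(d.shape)
    c=np.stack([(u-K[0][2])/K[0][0]*d,(v-K[1][2])/K[1][1]*d,d],-1)
    return (c-np.array(i["t"]))@np.array(i["R"])
def redmask(p,d):
    h=cv2.cvtColor(p,cv2.COLOR_RGB2HSV)
    return (((h[...,0]<6)|(h[...,0]>174))&(h[...,1]>170)&(h[...,2]>60)&(d>0))
E
python3 - <<'E'
from h import *
for n in("top","side"):
    z=np.load(n+"0.npz");X=cloud(n,z["d"]);m=redmask(z["p"],z["d"])
    roi=(abs(X[...,0]-.46)<.09)&(abs(X[...,1]+.19)<.15)&(X[...,2]>.005)
    k,lab,st,c=cv2.connectedComponentsWithStats((m&roi).astype(np.uint8))
    for j in range(1,k):
        P=X[lab==j]
        if len(P)<25: continue
        r=cv2.minAreaRect((P[:,:2]*1000).astype(np.float32))
        print(n,len(P),"rect",np.round(r[0],0),np.round(r[1],0),round(r[2]),"zmax",P[:,2].max().round(3), P.min(0).round(3),P.max(0).round(3))
        for s in (P[:,2]>.078,):
            Q=P[s]
            if len(Q)>6:
              for q in (Q[Q[:,0]>Q[:,0].mean()],Q[Q[:,0]<=Q[:,0].mean()]): print("   top edge",q.mean(0).round(4),"ymin/max",q[np.argmin(q[:,1])].round(3),q[np.argmax(q[:,1])].round(3))
    rim=(X[...,2]>.068)&(X[...,2]<.081)&(X[...,0]>.55)&(X[...,0]<.9)&(X[...,1]>0.03)&(X[...,1]<.36)
    k,lab,st,c=cv2.connectedComponentsWithStats(rim.astype(np.uint8))
    for j in range(1,k):
        P=X[lab==j]
        if len(P)>150:
            r=cv2.minAreaRect((P[:,:2]*1000).astype(np.float32));print(n,"rim",len(P),r,np.median(P[:,2]), cv2.boxPoints(r).round(0).tolist())
E
```

```text
top 25 rect [ 494. -118.] [18.  5.] 53 zmax 0.043 [ 0.488 -0.126  0.033] [ 0.501 -0.111  0.043]
top 77 rect [ 479. -106.] [20. 18.] 45 zmax 0.07 [ 0.468 -0.115  0.01 ] [ 0.492 -0.093  0.07 ]
top 185 rect [ 469. -190.] [26. 28.] 9 zmax 0.096 [ 0.455 -0.203  0.013] [ 0.483 -0.175  0.096]
   top edge [ 0.4802 -0.1908  0.0933] ymin/max [ 0.479 -0.203  0.091] [ 0.479 -0.176  0.094]
   top edge [ 0.475  -0.1874  0.0864] ymin/max [ 0.477 -0.202  0.085] [ 0.477 -0.175  0.086]
top 208 rect [ 435. -196.] [25. 30.] 10 zmax 0.096 [ 0.421 -0.213  0.046] [ 0.447 -0.181  0.096]
   top edge [ 0.4304 -0.1973  0.0852] ymin/max [ 0.429 -0.21   0.095] [ 0.428 -0.182  0.084]
   top edge [ 0.4248 -0.195   0.093 ] ymin/max [ 0.427 -0.213  0.091] [ 0.427 -0.183  0.091]
top 51 rect [ 435. -267.] [17. 18.] 56 zmax 0.069 [ 0.425 -0.278  0.023] [ 0.445 -0.256  0.069]
top 27 rect [ 423. -285.] [ 5. 16.] 61 zmax 0.044 [ 0.416 -0.289  0.037] [ 0.43  -0.279  0.044]
top 25 rect [ 416. -294.] [ 5. 20.] 59 zmax 0.07 [ 0.407 -0.3    0.062] [ 0.424 -0.288  0.07 ]
top rim 1419 ((716.8366088867188, 179.59986877441406), (181.60385131835938, 200.94728088378906), 1.1607317924499512) 0.07479036848663793 [[624.0, 278.0], [628.0, 77.0], [810.0, 81.0], [806.0, 282.0]]
top rim 175 ((725.4843139648438, 194.76458740234375), (41.02113342285156, 64.94139099121094), 47.24794006347656) 0.07154331447354335 [[688.0, 202.0], [735.0, 158.0], [763.0, 188.0], [716.0, 232.0]]
side 992 rect [ 452. -200.] [209.  61.] 62 zmax 0.098 [ 0.408 -0.304  0.005] [ 0.51  -0.097  0.098]
   top edge [ 0.4783 -0.1938  0.0889] ymin/max [ 0.482 -0.207  0.098] [ 0.48  -0.176  0.094]
   top edge [ 0.4291 -0.2044  0.0896] ymin/max [ 0.432 -0.214  0.082] [ 0.423 -0.188  0.095]
side rim 686 ((717.3741455078125, 179.45181274414062), (181.68695068359375, 208.43121337890625), 1.157521367073059) 0.07536054376657234 [[624.0, 282.0], [629.0, 73.0], [810.0, 77.0], [806.0, 285.0]]
```

```bash
cat >> h.py <<'E'
from scipy.spatial.transform import Rotation as Ro
def down(deg):
    a=np.radians(deg);y=np.array([np.cos(a),np.sin(a),0]);z=np.array([0,0,-1.])
    return Ro.from_matrix(np.stack([np.cross(y,z),y,z],1)).as_quat().tolist()
E
python3 - <<'E'
from h import *
from rig import manip,state,inverse_kinematics as ik,camera
for o in (0,180):
    a=ik([.4525,-.193,.06],down(8+o)); b=ik([.63,.178,.1],down(1.2+o)); print(o,a and np.round(a,2),b and np.round(b,2))
o=min((0,180),key=lambda o:max(abs(ik(p,down(g+o))[6]) if ik(p,down(g+o)) is not None else 9 for p,g in(([.4525,-.193,.06],8),([.63,.178,.1],1.2))))
print(o,state()["opening"])
manip.move_ptp([.4525,-.193,.16],down(8+o))
print(manip.movel([.4525,-.193,.060],velocity=.08,f_stop=8),state()["ee_pos"])
manip.clamp(40)
s=state();print(s["opening"],s["grasp_force"],s["ee_pos"],s["t"])
manip.movel([.4525,-.193,.20],velocity=.1); manip.hold(.3)
s=state();print(s["opening"],s["grasp_force"],s["wrist_force"],s["ee_pos"],s["t"])
for n in("side","top"):
    p,d=camera(n);np.savez(n+"1.npz",p=p,d=d)
    if n=="side": cv2.imwrite("pics/side1.png",cv2.resize(cv2.cvtColor(p[100:320,100:320],cv2.COLOR_RGB2BGR),None,fx=2.5,fy=2.5))
E
```

```text
Traceback (most recent call last):
ValueError: The truth value of an array with more than one element is ambiguous. Use a.any() or a.all()
```

```bash
python3 - <<'E'
from h import *
from rig import manip,state,inverse_kinematics as ik,camera
def j7(o): return max(9 if (q:=ik(p,down(g+o))) is None else abs(q[6]) for p,g in(([.4525,-.193,.06],8),([.63,.178,.1],1.2)))
print(j7(0),j7(180)); o=min((0,180),key=j7); assert j7(o)<9
print(o,state()["opening"])
manip.move_ptp([.4525,-.193,.16],down(8+o))
print(manip.movel([.4525,-.193,.060],velocity=.08,f_stop=8),state()["ee_pos"])
manip.clamp(40)
s=state();print(s["opening"],s["grasp_force"],s["ee_pos"],s["t"])
manip.movel([.4525,-.193,.20],velocity=.1); manip.hold(.3)
s=state();print(s["opening"],s["grasp_force"],s["wrist_force"],s["ee_pos"],s["t"])
for n in("side","top"):
    p,d=camera(n);np.savez(n+"1.npz",p=p,d=d)
    if n=="side": cv2.imwrite("pics/side1.png",cv2.resize(cv2.cvtColor(p[100:320,100:320],cv2.COLOR_RGB2BGR),None,fx=2.5,fy=2.5))
E
```

```text
0.6665610349267033 2.6268315910172166
0 0.09381657085066
False [ 0.45275532 -0.19313563  0.06041966]
0.024761601500906852 40.007665157318115 [ 0.45459048 -0.193476    0.06158332] 4.4333
0.025075874411981936 39.960283041000366 [ 0.75179371 -0.0605487  -0.47346957] [ 0.4524113  -0.19294941  0.19980182] 6.2833
```

View pics/side1.png

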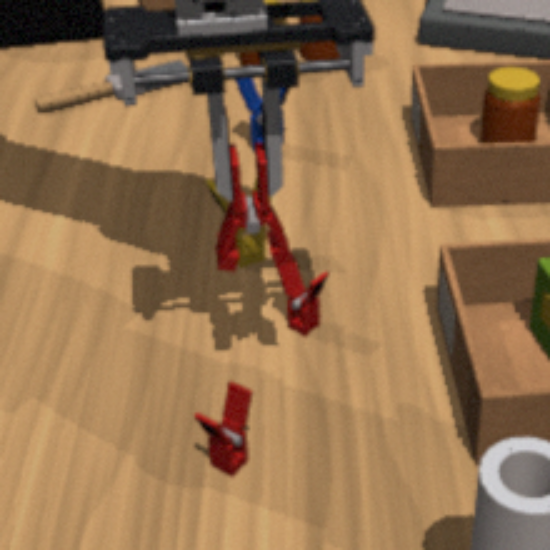

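The clip is pinched between the fingers with its jaws gaping. The left nose is at about crop px (228,268). The right jaw overlaps a decoy clip in this view, so I'll measure from the cloud.

```bash
python3 - <<'E'
from h import *
for n in("side","top"):
    z=np.load(n+"1.npz");X=cloud(n,z["d"]);m=redmask(z["p"],z["d"])&(X[...,2]>.1)&(abs(X[...,0]-.4525)<.05)&(abs(X[...,1]+.193)<.05)
    P=X[m];print(n,len(P),P.min(0).round(3),P.max(0).round(3))
    for a in np.arange(.12,.25,.01):
        Q=P[abs(P[:,2]-a)<.005]
        if len(Q)>3:print(" ",a.round(2),len(Q),Q[:,0].min().round(4),Q[:,0].max().round(4),Q[:,1].min().round(4),Q[:,1].max().round(4))
E
```

```text
side 488 [ 0.425 -0.213  0.141] [ 0.501 -0.178  0.46 ]
  0.14 19 0.426 0.4817 -0.211 -0.2022
  0.15 95 0.4251 0.4819 -0.2127 -0.1776
  0.16 48 0.4258 0.4785 -0.2129 -0.1863
  0.17 51 0.4305 0.4768 -0.2114 -0.1875
  0.18 59 0.4351 0.4717 -0.2117 -0.1851
  0.19 62 0.4373 0.4682 -0.2096 -0.1848
  0.2 34 0.443 0.4668 -0.2107 -0.1831
  0.21 24 0.4421 0.4657 -0.2106 -0.2051
  0.22 28 0.4425 0.4663 -0.2116 -0.1968
  0.23 27 0.4413 0.4668 -0.2112 -0.187
  0.24 35 0.4409 0.467 -0.2109 -0.1839
top 222 [ 0.424 -0.2    0.146] [ 0.479 -0.146  0.416]
  0.15 28 0.4236 0.4786 -0.2001 -0.1744
  0.16 35 0.4257 0.4765 -0.1962 -0.1748
  0.17 25 0.4294 0.4727 -0.1928 -0.1763
  0.18 30 0.4365 0.4691 -0.1874 -0.1761
  0.19 40 0.4365 0.4639 -0.1953 -0.1804
  0.2 6 0.4432 0.4638 -0.1899 -0.1786
  0.21 4 0.4433 0.4572 -0.1907 -0.1782
  0.23 31 0.4392 0.4617 -0.1968 -0.1769
  0.24 12 0.4408 0.4632 -0.1962 -0.177
```

```bash
python3 - <<'E'
from h import *
from rig import manip,state,camera
manip.movel([.630,.178,.20],down(1.2),velocity=.12)
manip.movel([.630,.178,.145],velocity=.08); manip.hold(.2)
s=state();print(s["opening"],s["ee_pos"],s["t"])
for n in("side","top"):
    p,d=camera(n);np.savez(n+"2.npz",p=p,d=d)
    X=cloud(n,d);P=X[redmask(p,d)&(X[...,2]>.08)&(X[...,2]<.2)&(abs(X[...,0]-.63)<.05)&(abs(X[...,1]-.178)<.05)]
    print(n,len(P),P.min(0).round(3),P.max(0).round(3))
    for a in np.arange(.085,.2,.015):
        Q=P[abs(P[:,2]-a)<.006]
        if len(Q)>3:print(" ",a.round(3),len(Q),Q[:,0].min().round(4),Q[:,0].max().round(4),Q[:,1].min().round(4),Q[:,1].max().round(4))
    if n=="side": cv2.imwrite("pics/side2.png",cv2.resize(cv2.cvtColor(p[50:210,200:360],cv2.COLOR_RGB2BGR),None,fx=3.5,fy=3.5))
E
```

```text
0.024842628989714594 [0.63026522 0.17807899 0.14553293] 10.9917
side 235 [0.603 0.158 0.087] [0.656 0.19  0.183]
  0.085 11 0.6029 0.6563 0.1614 0.1896
  0.1 54 0.6032 0.656 0.1583 0.1882
  0.115 27 0.6072 0.6525 0.1595 0.1834
  0.13 37 0.6142 0.6462 0.1601 0.1825
  0.145 23 0.618 0.6393 0.1596 0.1842
  0.16 14 0.6199 0.6412 0.1587 0.1749
  0.175 23 0.6193 0.6415 0.1608 0.1853
top 174 [0.603 0.162 0.089] [0.655 0.176 0.182]
  0.085 4 0.6032 0.6114 0.1622 0.1675
  0.1 42 0.6042 0.6548 0.1619 0.1728
  0.115 22 0.6084 0.6502 0.1621 0.1676
  0.13 33 0.6127 0.6471 0.1628 0.1727
  0.145 18 0.6175 0.6422 0.1622 0.1735
  0.16 7 0.618 0.6395 0.1619 0.1637
  0.175 20 0.6187 0.6422 0.1624 0.1693
```

View pics/side2.png

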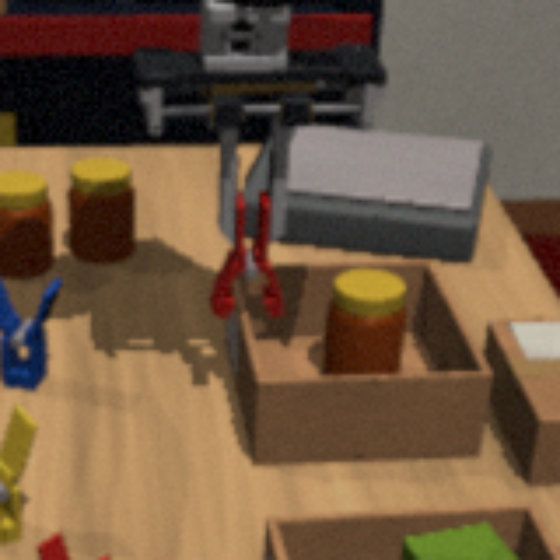

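The open clip straddles the near wall of the honey carton: noses at crop px (222,305) and (272,305), wall edge between them at about x=240. The clip's measured centre is x≈0.630, on the wall's mid-plane. I'll descend, release and check.

```bash
python3 - <<'E'
from h import *
from rig import manip,state,camera
print(manip.movel([.630,.178,.095],velocity=.05,f_stop=10),state()["ee_pos"],state()["wrist_force"])
manip.ungrasp(); manip.hold(.2)
e=state()["ee_pos"]; manip.movel([e[0],e[1],.22],velocity=.1); manip.hold(.3)
print(state()["t"],state()["opening"])
for n in("side","top"):
    p,d=camera(n)
    X=cloud(n,d);P=X[redmask(p,d)&(X[...,2]>.02)&(X[...,2]<.2)&(abs(X[...,0]-.63)<.06)&(abs(X[...,1]-.178)<.06)]
    print(n,len(P),P.min(0).round(3),P.max(0).round(3))
    for a in np.arange(.03,.15,.012):
        Q=P[abs(P[:,2]-a)<.006]
        if len(Q)>3:print(" ",a.round(3),len(Q),Q[:,0].min().round(4),Q[:,0].max().round(4),Q[:,1].min().round(4),Q[:,1].max().round(4))
    if n=="side": cv2.imwrite("pics/side3.png",cv2.resize(cv2.cvtColor(p[50:210,200:360],cv2.COLOR_RGB2BGR),None,fx=3.5,fy=3.5))
E
```

```text
True [0.62960953 0.17796444 0.10011443] [-3.1085685  -1.1573511   8.36543223]
14.9167 0.09393217962838732
side 211 [0.602 0.158 0.025] [0.655 0.194 0.138]
  0.042 4 0.6143 0.6242 0.1604 0.175
  0.054 30 0.6131 0.6436 0.1593 0.1815
  0.066 21 0.6132 0.6441 0.1575 0.1875
  0.078 18 0.6137 0.6433 0.1595 0.1838
  0.09 27 0.6145 0.6428 0.1603 0.1842
  0.102 38 0.6112 0.6473 0.1603 0.1914
  0.114 32 0.6083 0.6521 0.1596 0.1873
  0.126 22 0.603 0.6543 0.1615 0.1848
  0.138 18 0.6021 0.6554 0.161 0.1907
top 445 [0.601 0.161 0.035] [0.658 0.225 0.139]
  0.054 19 0.6139 0.6422 0.1618 0.1667
  0.066 7 0.6139 0.6431 0.1617 0.1989
  0.078 7 0.6148 0.6418 0.162 0.1653
  0.09 45 0.6145 0.6442 0.1617 0.1875
  0.102 104 0.612 0.6447 0.1615 0.192
  0.114 74 0.6086 0.6489 0.1618 0.1909
  0.126 65 0.605 0.6583 0.1613 0.1911
  0.138 122 0.6006 0.6581 0.1616 0.1914
```

View pics/side3.png

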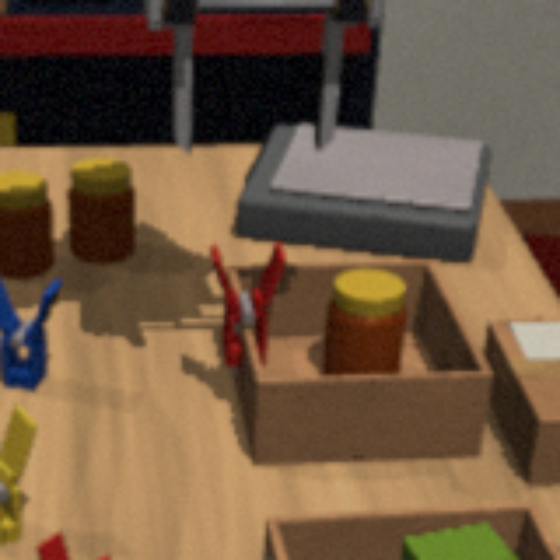

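The clip stands upright over the wall at crop px (245,305), centred near (0.629, 0.177) and symmetric in x at every height. Its top is at 0.139, so the origin is about 0.045 up. That is within limits, and the gripper is clear.

```bash
python3 -c "
from rig import workorder
print(workorder.close_job())"
```

```text
the job is handed in; nothing more can be done
None
```

The red clip is clipped over the middle of the honey carton's near wall, upright with its noses about 29 mm below the top edge, and the job is handed in; no verdict came back.

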